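# Spin-test three casters and reject the one that binds

### The arm

A 6-joint arm with a two-finger parallel gripper is mounted at the origin on the work surface. World frame = base frame: x ahead of the robot, y to its left, z up, the work surface at z = 0. Lengths are in mm, angles in rad, forces in N, time in s.
With the tool pointing down it reaches from about 400 to 925 mm from the base axis. Payload 12.5 kg.
Tool frame: the origin (TCP) lies at the very end of the fingers, on their centre line; the grasp point (between the pads) lies 19 mm behind it; z points along the fingers, y is the direction in which the jaws open and shut (so a half turn about z gives the same grasp; the last joint's range is limited). The gripper opens to 95 mm and grips with 3 to 60 N. Pads are 20 mm wide; open, the fingers measure 119 mm over their backs; the gripper's body (75 mm by 180 mm) begins 59 mm behind the grasp point.
Start: joints at [-1.259, 0.491, 1.559, -0, 1.092, -0.106], TCP at [253.618, -571.248, 214.661] pointing down, gripper open.
Joint ranges: [-3.1, 3.1], [-0.84, 2.19], [0.05, 2.79], [-1.13, 4.28], [0.06, 2.93], [-2.69, 2.69]. Speed limits (rad/s): [2.22, 2.22, 2.79, 3.14, 3.14, 3.14].

### API

Orientations are given as [roll, pitch, yaw] about the fixed x, y, z axes, in that order (R = Rz(yaw) Ry(pitch) Rx(roll)).
In Python, from cell import env gives the robot as it stands. The module is installed in compiled form; this text tells all that it offers.
- The arm moves only by the tool arm_command, never from a script. Its argument "deltas" is a list that holds one entry, the list of rows, each a list of 5 numbers: the closure, from 0 (fully open) to 1 (shut), then the shift along the world's x, y, z as a fraction of full scale, then the turn about the world's z as a fraction of full scale. In form: [[[grip, dx, dy, dz, twist], ...]]. A call has 1 to 12 rows; each row shifts and turns the pose as measured when the row begins; what a row does not reach is not made up. Full scale, the value 1, is 100 mm for a shift and pi/4 rad for a turn. A row lasts 1/12 s, in which the tool goes at most 41.7 mm and 7.16 degrees, less where a joint would pass 70% of its speed; a pose out of reach is approached as far as the arm can. A call with a number of a shift or a turn outside -1 to 1 is refused whole. A call with a gripper value outside its range is refused whole. The fingers move at their own pace and stop on an object; the grip force is fixed at half the most. Time passes only in rows, so rows that do not move let the fingers close. It gives the time, the measured TCP pose, the force and the opening at its end, in the units of the state.
- env.state(): the state, without advancing time (a new reading comes with each control period).
- env.read_camera(name): name is "side" or "top" or "wrist"; returns a dict with "frame" (480x640x3 uint8, red, green, blue), "fx", "fy", "cx", "cy" (pixels), "R" (3x3) and "t" (3): a world point X has camera coordinates R X + t; the wrist camera has in their place "tool_from_camera" (4x4, takes a point from camera to tool coordinates, whose origin is the TCP and whose axes are the flange's). Camera axes: x right, y down, z forward; pixel columns grow to the right and rows downward; lengths in mm; the calibration is good to about 2 mm. A picture is of the moment at which its call begins: read the wrist's pose just before it. There is no depth.
- env.job_done(): hands the job in, once; it reports no verdict.
The state is a dict: "t": time; "joints": joint angles; "qvel": joint speeds; "tau": joint torques, N m; "eef_pos": TCP position; "tcp_rot": TCP orientation; "ft_force": force on the tool from outside, world axes, zero at the start; "moment": the same for the moment, N m; "opening": opening from 0.0 (shut) to 1.0 (fully open).
Only numpy, scipy, OpenCV 4.12 (cv2) and the standard library are available. Lean on these libraries where they do the work, as an engineer would, in place of code of your own. Each camera call takes 0.05 s, during which the arm holds its last target.

### The job

Before these three upside-down casters are welded to a trolley, spin every wheel on its axle to find the one that binds. When all three have been tried, put the caster that binds all the way inside the three-walled reject bay, standing flat on its plate, and leave the two good ones standing where they are. Do not knock over the reel of wire or the jar.

Things in the scene. Friction and masses are not known exactly. Their poses are not given: they have to be found in the camera images.
- caster_a_plate (a point): One of three like casters standing wheel-up, loose, 0.45 kg. Steel plate 80 (x) x 64 (y) x 5 mm on the bench; two fork legs 34 mm wide (x), outer faces 35 mm apart (y), tops 58 mm above the bench; between them a black wheel, diameter 60, width 22 mm, axle 48, top 78 mm above the bench. Point: centre of plate's top, 5 mm up, right under the wheel's centre; z up, y along the axle.
- caster_a_wheel (a joint): Angle of that wheel (rad, starts near 0, endless; positive when its top moves to the caster's +x). Four chalk lines cross the tread, a quarter turn apart. A good wheel turns at a touch and, brushed along the tread at 0.1 m/s, coasts on for seconds; one that binds needs about 1 N at the tread and stops at once when let go.
- caster_b_plate (a point): One of three like casters standing wheel-up, loose, 0.45 kg. Steel plate 80 (x) x 64 (y) x 5 mm on the bench; two fork legs 34 mm wide (x), outer faces 35 mm apart (y), tops 58 mm above the bench; between them a black wheel, diameter 60, width 22 mm, axle 48, top 78 mm above the bench. Point: centre of plate's top, 5 mm up, right under the wheel's centre; z up, y along the axle.
- caster_b_wheel (a joint): Angle of that wheel (rad, starts near 0, endless; positive when its top moves to the caster's +x). Four chalk lines cross the tread, a quarter turn apart. A good wheel turns at a touch and, brushed along the tread at 0.1 m/s, coasts on for seconds; one that binds needs about 1 N at the tread and stops at once when let go.
- caster_c_plate (a point): One of three like casters standing wheel-up, loose, 0.45 kg. Steel plate 80 (x) x 64 (y) x 5 mm on the bench; two fork legs 34 mm wide (x), outer faces 35 mm apart (y), tops 58 mm above the bench; between them a black wheel, diameter 60, width 22 mm, axle 48, top 78 mm above the bench. Point: centre of plate's top, 5 mm up, right under the wheel's centre; z up, y along the axle.
- caster_c_wheel (a joint): Angle of that wheel (rad, starts near 0, endless; positive when its top moves to the caster's +x). Four chalk lines cross the tread, a quarter turn apart. A good wheel turns at a touch and, brushed along the tread at 0.1 m/s, coasts on for seconds; one that binds needs about 1 N at the tread and stops at once when let go.
- reject_bay: Reject bay: three walls of dark angle iron, 35 mm high, 6 mm thick, fixed to the bench round 260 (x) x 160 mm (y) of bare bench; its whole -y side is open, no floor or sill. Origin: centre of the inner area, at bench level; inner faces: back wall y = +80 mm, side walls x = +-130 mm; open side y = -80 mm.
- wire_spool: A reel of wire standing on its end, 52 mm in diameter, 40 mm high. Bystander. Origin: centre of its underside, z up.
- flux_jar: A small lidded jar, 52 mm in diameter, 60 mm high. Bystander. Origin: centre of its underside, z up.
Mind the look-alikes: they are no part of the job. What is shaped like the part that bears caster_b_plate but blue or green is not meant. What is shaped like the part that bears caster_c_plate but blue is not meant.

How it is judged (in metres and radians):
On the way:
1. all three wheels have been turned on their axles, each to 0.3 rad or more from its zero, either way ((value of joint caster_a_wheel above 0.3 rad or value of joint caster_a_wheel below -0.3 rad) and (value of joint caster_b_wheel above 0.3 rad or value of joint caster_b_wheel below -0.3 rad) and (value of joint caster_c_wheel above 0.3 rad or value of joint caster_c_wheel below -0.3 rad)), for 0.1 s.
At the end, for the whole second after the job is handed in: The binding caster stands flat on its plate in the reject bay (plate centre between the side walls, 30 mm or more in from the open side, tilt under 0.15 rad); the two good casters stand upright within 50 mm of their starts (y of caster_b_plate in the frame of reject_bay between -0.05 and 0.08 m and x of caster_b_plate in the frame of reject_bay between -0.13 and 0.13 m and height (world z) of caster_b_plate below 0.012 m and angle between each of caster_b_plate, caster_a_plate, caster_c_plate's own z axis and vertical below 0.15 rad and distance of each of caster_a_plate, caster_c_plate from where it was at the start of the episode below 0.05 m); the robot touches nothing.
It fails at once if the wire spool is knocked over (angle between wire_spool's own z axis and vertical above 0.7 rad).
It fails at once if the flux jar is knocked over (angle between flux_jar's own z axis and vertical above 0.7 rad).
It also fails if it takes over 67 s, if anything falls off the work surface, if the arm or the gripper's body presses on something with over 40 N, if the wrist force passes 120 N, or if a joint passes its speed limit or range.

## Working session

There is one attempt and no reset: what is moved stays moved. The work goes in short steps, Python scripts to look and compute and a tool call to move; the robot and the scene stay as the last step left them, time stands still between calls to the robot, and variables do not carry over. Pictures are saved under pics/ and viewed, and the job is handed in when it is done.

Besides the shell and the picture viewer there is one more tool, called after "Call:" in YAML: its name, and indented under it one key for each argument. arm_command: Moves the arm, as the interface text tells. Its arguments: {"type":"object","properties":{"deltas":{"type":"array","items":{"type":"array","items":{"type":"array","items":{"type":"number","minimum":-1,"maximum":1}}}}},"required":["deltas"]}

```bash
mkdir -p pics
cat > h.py <<'E'
from cell import env
import numpy as np, cv2
def snap(name,fn):
    c=env.read_camera(name); cv2.imwrite('pics/'+fn,c['frame'][:,:,::-1]); 
    return c
def ray(c,u,v,z):
    R=np.array(c['R']);t=np.array(c['t']).ravel()
    o=-R.T@t; d=R.T@np.array([(u-c['cx'])/c['fx'],(v-c['cy'])/c['fy'],1])
    return o+d*(z-o[2])/d[2]
def proj(c,X):
    p=np.array(c['R'])@np.array(X,float)+np.array(c['t']).ravel()
    return c['fx']*p[0]/p[2]+c['cx'],c['fy']*p[1]/p[2]+c['cy']
E
python3 - <<'E'
from h import *
for n in ('top','side'):
    c=snap(n,n+'0.png'); print(n,c['fx'],c['cx'],c['cy'],np.round(c['R'],3).tolist(),np.round(-np.array(c['R']).T@np.array(c['t']).ravel()))
c=snap('wrist','wrist0.png');print(np.round(c['tool_from_camera'],3).tolist(),c['fx']);print(env.state())
E
```

```text
top 560.5554149070927 313.98255017631135 233.418793232071 [[0.007, -1.0, 0.02], [-0.999, -0.008, -0.044], [0.044, -0.02, -0.999]] [ 439.  106. 1287.]
side 455.7117144132626 312.3409957992058 243.09762575940115 [[-0.984, -0.176, 0.008], [-0.112, 0.59, -0.8], [0.136, -0.788, -0.6]] [363. 826. 623.]
[[-0.001, -0.958, -0.286, 81.656], [1.0, -0.001, 0.0, 1.582], [-0.0, -0.286, 0.958, -168.996], [0.0, 0.0, 0.0, 1.0]] 338.5712109937979
{'t': 0.15, 'joints': array([-1.25860913e+00,  4.91391905e-01,  1.55930688e+00,  1.38854852e-05,
        1.09170216e+00, -1.05626524e-01]), 'qvel': array([ 3.67927612e-04, -2.42107734e-03, -1.60689638e-03, -5.96010411e-04,
        3.11232412e-05,  7.49830015e-04]), 'tau': array([-1.40541106e-04, -6.12895203e+01, -2.58277148e+01,  6.92274026e-02,
        4.73388587e-02, -8.14070859e-05]), 'eef_pos': array([ 253.55625031, -571.06381138,  214.21501346]), 'tcp_rot': array([-3.14079017e+00, -9.74661012e-05,  4.17807277e-01]), 'ft_force': array([-0.54381964, -1.40875049,  1.90027989]), 'moment': array([ 0.04165806,  0.05470455, -0.03115445]), 'opening': 1.0004842937564367}
```

View pics/top0.png

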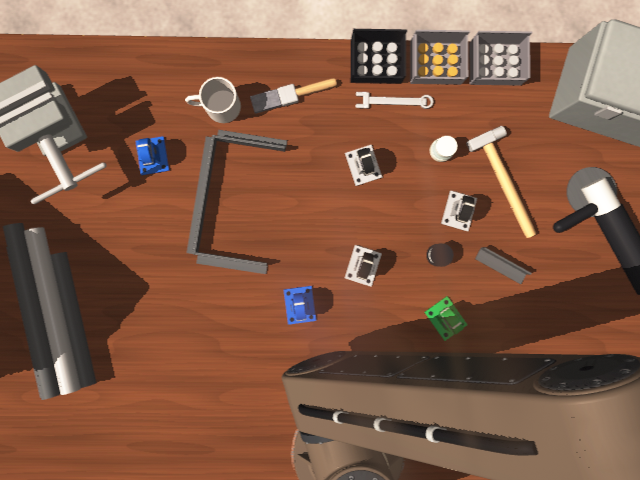

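View pics/side0.png

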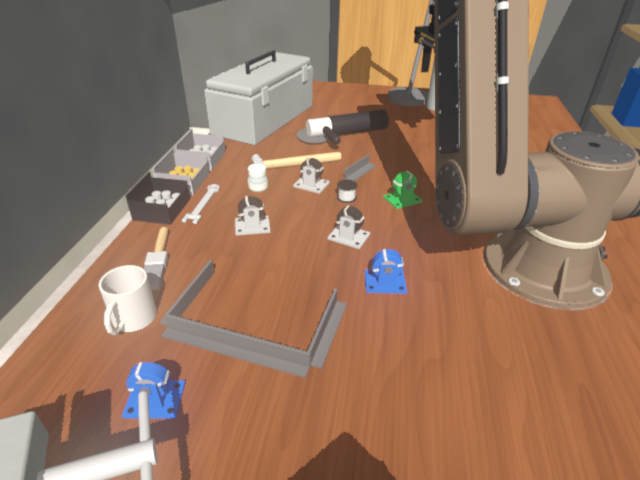

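View pics/wrist0.png

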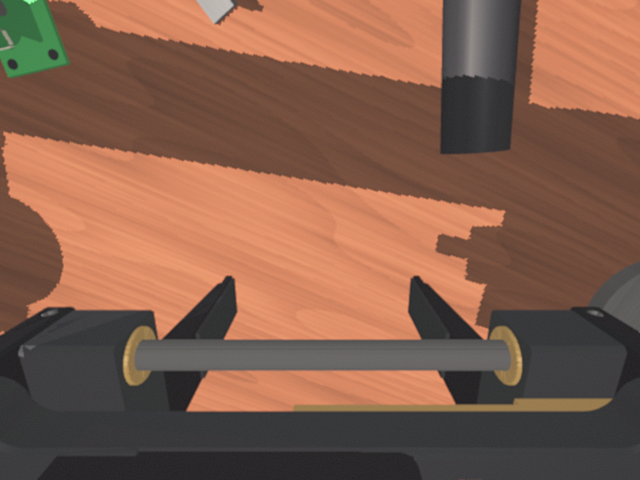

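```bash
python3 - <<'E'
import cv2,numpy as np
im=cv2.imread('pics/top0.png')
a=cv2.resize(im[120:300,320:540],None,fx=3.6,fy=3.6,interpolation=cv2.INTER_CUBIC); a=a[:600]
cv2.imwrite('pics/crop1.png',a)
b=cv2.resize(im[120:290,170:310],None,fx=3.5,fy=3.5,interpolation=cv2.INTER_CUBIC)
cv2.imwrite('pics/crop2.png',b)
from h import *
E
python3 - <<'E'
from h import *
im=cv2.imread('pics/top0.png')
import h
c=env.read_camera('top')
hsv=cv2.cvtColor(im,cv2.COLOR_BGR2HSV)
m=((hsv[...,1]<45)&(hsv[...,2]>125)).astype(np.uint8)
m=cv2.morphologyEx(m,cv2.MORPH_CLOSE,np.ones((9,9)))
n,l,s,ce=cv2.connectedComponentsWithStats(m)
for i in range(1,n):
    if s[i,4]<300 or not(300<ce[i][0]<500 and 130<ce[i][1]<300): continue
    cn=cv2.findContours((l==i).astype(np.uint8),0,2)[0][0]
    r=cv2.minAreaRect(cn); bx=cv2.boxPoints(r)
    print(s[i,4],np.round(ce[i]),'rect',np.round(r[0],1),np.round(r[1],1),r[2])
    P=np.array([ray(c,*q,5)[:2] for q in bx]); print(np.round(P).tolist(),np.round(P.mean(0)),[round(np.linalg.norm(P[k]-P[k-1])) for k in range(4)], np.round(np.degrees(np.arctan2(*(P[1]-P[0])[::-1])),1))
E
```

```text
426 [486. 138.] rect [486.1 138. ] [11.1 41.1] 65.224853515625
[[712.0, -268.0], [753.0, -355.0], [730.0, -366.0], [688.0, -279.0]] [ 721. -317.] [26, 97, 26, 97] -64.7
490 [443. 148.] rect [443.2 147.8] [21.2 27.6] 45.0
[[691.0, -177.0], [737.0, -222.0], [702.0, -257.0], [656.0, -211.0]] [ 697. -217.] [49, 65, 49, 65] -44.6
664 [360. 165.] rect [363.1 164.6] [34.2 27.5] 71.56504821777344
[[682.0, 12.0], [703.0, -48.0], [628.0, -74.0], [607.0, -13.0]] [655. -31.] [79, 64, 79, 64] -70.9
683 [456. 211.] rect [459.  210.6] [27.7 34.3] 15.422160148620605
[[521.0, -211.0], [598.0, -233.0], [581.0, -295.0], [504.0, -273.0]] [ 551. -253.] [64, 80, 64, 80] -15.6
799 [362. 265.] rect [362.9 265.3] [27.6 34.8] 17.35402488708496
[[395.0, 11.0], [471.0, -13.0], [452.0, -73.0], [376.0, -50.0]] [424. -31.] [63, 80, 63, 80] -17.1
```

View pics/crop1.png

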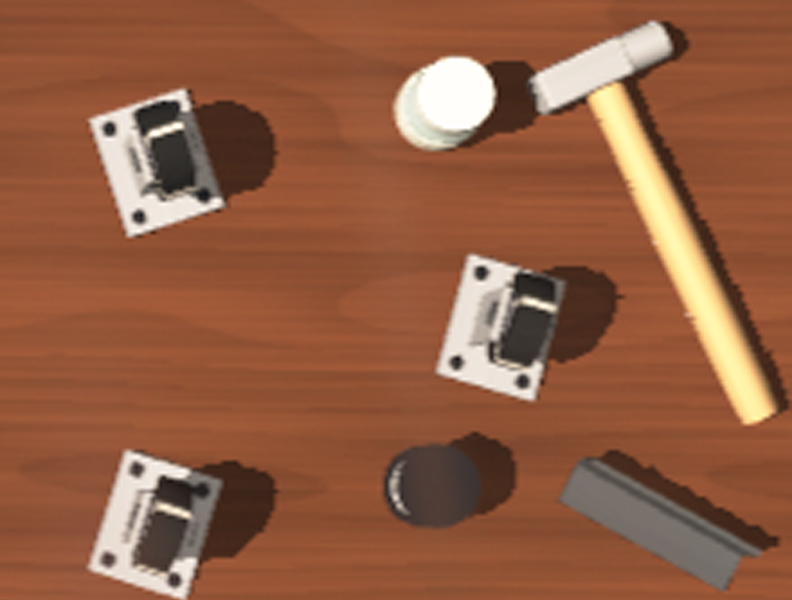

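View pics/crop2.png

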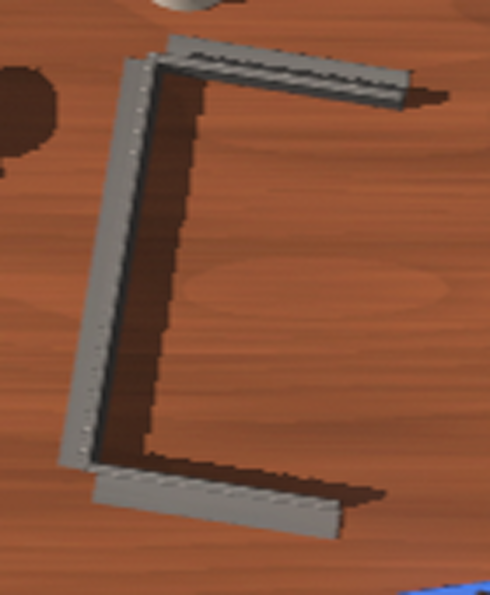

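Run:
```python
from h import *
c=env.read_camera('top')
for n,p in dict(bt=(150,58),bb=(92,465),ue=(403,92),le=(340,503)).items():
    print(n,np.round(ray(c,170+p[0]/3.5,120+p[1]/3.5,35)))
print('ub bottom',np.round(ray(c,170+400/3.5,120+107/3.5,0)))
for n,(p,z) in dict(jar=((455,90),60),spool=((435,485),40)).items():
    print(n,np.round(ray(c,320+p[0]/3.6,120+p[1]/3.6,z)))
s=env.read_camera('side')
for n,u,v in (('upend',212,265),('corner_ub',168,320),('corner_lb',308,362),('lowend',333,294)): print('side',n,np.round(ray(s,u,v,35)))
```

```text
bt [710. 310.  35.]
bb [449. 343.  35.]
ue [690. 148.  35.]
le [426. 186.  35.]
ub bottom [687. 151.   0.]
jar [ 692. -210.   60.]
spool [ 449. -202.   40.]
side upend [682. 164.  35.]
side corner_ub [705. 322.  35.]
side corner_lb [447. 366.  35.]
side lowend [430. 203.  35.]
```

Call:
arm_command:
  deltas:
    - [[1,0.4,0.35,0,-0.15],[1,0.4,0.35,0,-0.15],[1,0.4,0.35,0,-0.15],[1,0.4,0.35,0,-0.15],[1,0.4,0.35,0,-0.15],[1,0.4,0.35,0,-0.15],[1,0.4,0.35,-0.2,0]]

```text
t: 0.88
eef_pos: [466.0, -385.5, 201.6]
tcp_rot: [3.139, -0.003, -0.302]
ft_force: [0.9, -0.9, -1.0]
opening: 0.566
```

Call:
arm_command:
  deltas:
    - [[1,0.27,0.38,0,0.04],[1,0.27,0.38,0,0],[1,0.25,0.36,-0.3,0],[1,0.14,0.19,-0.3,0],[1,0,0,-0.3,0],[1,0,0,0,0]]

```text
t: 1.38
eef_pos: [553.1, -261.9, 115.6]
tcp_rot: [3.14, -0.006, -0.263]
ft_force: [-0.3, -0.3, -0.4]
opening: 0.146
```

Call:
arm_command:
  deltas:
    - [[1,0.06,0.07,-0.2,0],[1,0,0,-0.05,0],[1,0,0,0,0],[1,0,0,0,0]]

```text
t: 1.72
eef_pos: [559.6, -256.0, 92.8]
tcp_rot: [3.139, -0.006, -0.263]
ft_force: [-0.8, -0.4, 0.7]
opening: 0.003
```

Run:
```python
from h import *
print(env.state()['eef_pos'],env.state()['opening'])
snap('side','side1.png');snap('wrist','wrist1.png')
s=cv2.imread('pics/side1.png')[120:300,220:420];cv2.imwrite('pics/side1c.png',cv2.resize(s,None,fx=3.3,fy=3.3,interpolation=2))
```

```text
[ 559.59849386 -256.01070877   92.76778658] 0.0032923339935376694
```

View pics/side1c.png

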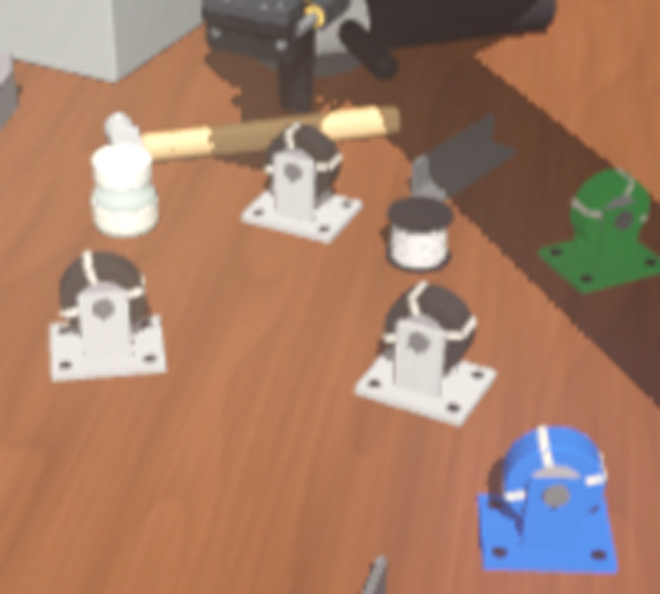

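View pics/wrist1.png

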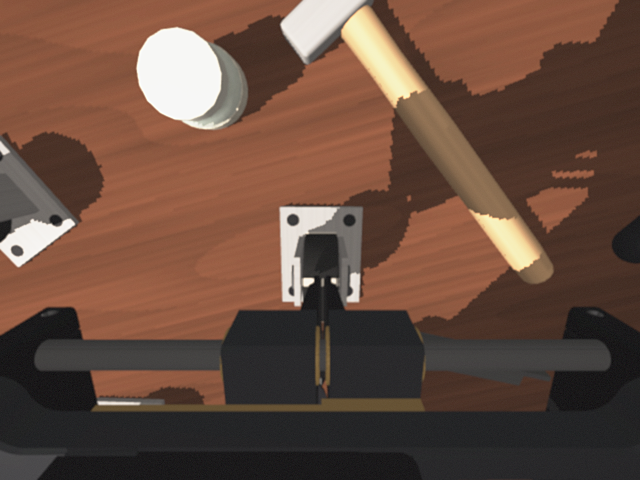

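Call:
arm_command:
  deltas:
    - [[1,0,0,-0.1,0],[1,0,0,-0.02,0],[1,0,0,-0.02,0],[1,0,0,0,0]]

```text
t: 2.15
eef_pos: [560.0, -258.4, 81.1]
tcp_rot: [3.138, -0.012, -0.266]
ft_force: [0.2, 0.3, -0.6]
opening: 0.003
```

Call:
arm_command:
  deltas:
    - [[1,0,0.02,-0.02,0],[1,0,0,-0.02,0],[1,0,0,0,0]]

```text
t: 2.4
eef_pos: [561.0, -256.7, 78.5]
tcp_rot: [3.137, -0.015, -0.266]
ft_force: [0.4, 0.2, 0.5]
opening: 0.001
```

Call:
arm_command:
  deltas:
    - [[1,0,0,-0.015,0],[1,0,0,0,0]]

```text
t: 2.57
eef_pos: [562.2, -257.0, 78.6]
tcp_rot: [3.136, -0.019, -0.266]
ft_force: [0.9, 0.5, -0.4]
opening: 0.002
```

Call:
arm_command:
  deltas:
    - [[1,0,0,-0.02,0],[1,-0.08,0.022,-0.01,0],[1,-0.09,0.025,0,0],[1,-0.09,0.025,0,0],[1,-0.09,0.025,0,0],[1,-0.09,0.025,0,0]]

```text
t: 3.07
eef_pos: [519.4, -244.6, 77.8]
tcp_rot: [3.135, -0.026, -0.265]
ft_force: [1.0, -0.2, 0.3]
opening: 0.005
```

Run:
```python
from h import *
snap('wrist','w2a.png');snap('side','s2a.png')
for f in ('w2a','s2a'):
    im=cv2.imread(f'pics/{f}.png'); s=im[120:300,220:420] if f[0]=='s' else im[150:330,220:420]
    cv2.imwrite(f'pics/{f}c.png',cv2.resize(s,None,fx=2.5,fy=2.5,interpolation=2))
```

```text
(no output)
```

View pics/w2ac.png

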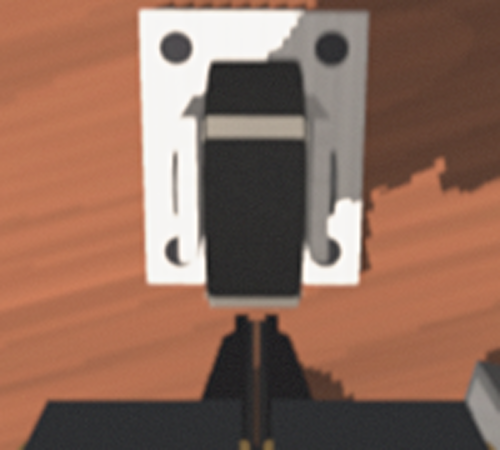

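View pics/s2ac.png

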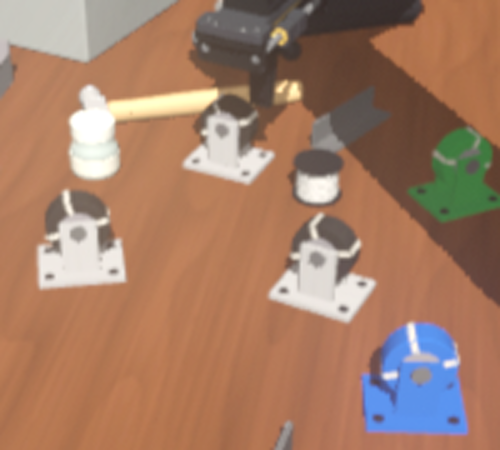

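Call:
arm_command:
  deltas:
    - [[1,0,0,0.01,0],[1,0,0,0,0],[1,0,0,0,0]]

```text
t: 3.42
eef_pos: [519.1, -244.8, 78.8]
tcp_rot: [3.135, -0.025, -0.266]
ft_force: [-0.2, -0.9, -0.6]
opening: 0.004
```

```bash
cat >> h.py <<'E'
def pair(tag,box=(220,150,420,330)):
    c=snap('wrist',tag+'w.png');s=snap('side',tag+'s.png')
    x0,y0,x1,y1=box
    a=c['frame'][y0:y1,x0:x1];b=s['frame'][120:300,220:420]
    a=cv2.resize(a,(400,360),interpolation=2);b=cv2.resize(b,(400,360),interpolation=2)
    cv2.imwrite('pics/'+tag+'.png',np.hstack([a,b])[:,:,::-1])
E
python3 - <<'E'
from h import *
pair('p2b')
E
```

```text
(no output)
```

View pics/p2b.png

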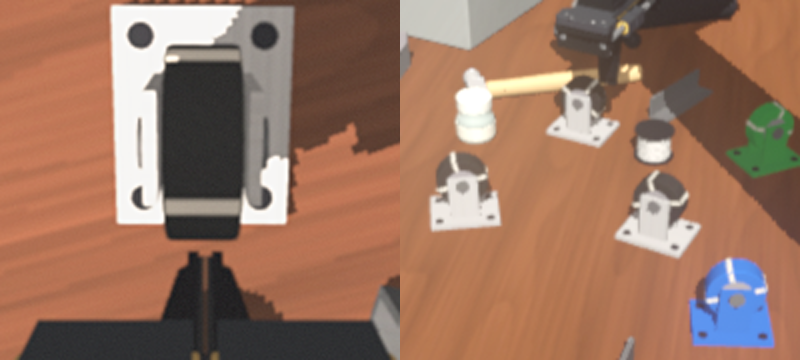

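Call:
arm_command:
  deltas:
    - [[1,0,0,0.3,0],[1,0.22,0.33,0.05,0.15],[1,0.22,0.33,0,0.15],[1,0.22,0.33,0,0.15],[1,0.22,0.33,0,0.15],[1,0.22,0.33,0,0.15],[1,0.22,0.33,0,0],[1,0.1,0.2,0,0],[1,0,0,0,0]]

```text
t: 4.27
eef_pos: [667.6, -17.8, 115.1]
tcp_rot: [3.133, -0.027, 0.348]
ft_force: [0.1, -0.8, 0.5]
opening: 0.009
```

Call:
arm_command:
  deltas:
    - [[1,-0.05,-0.1,-0.2,-0.02],[1,0,0,-0.1,0],[1,0,0,-0.02,0],[1,0,0,-0.02,0],[1,0,0,0,0]]

```text
t: 4.68
eef_pos: [662.9, -27.4, 79.7]
tcp_rot: [3.133, -0.027, 0.335]
ft_force: [-0.2, -1.2, 0.5]
opening: 0.004
```

Call:
arm_command:
  deltas:
    - [[1,0,0,-0.02,0],[1,0,0,-0.015,0],[1,-0.08,-0.027,-0.01,0],[1,-0.085,-0.029,0,0],[1,-0.085,-0.029,0,0],[1,-0.085,-0.029,0,0],[1,-0.085,-0.029,0,0]]

```text
t: 5.27
eef_pos: [620.7, -43.5, 79.6]
tcp_rot: [3.131, -0.034, 0.333]
ft_force: [0.3, -0.1, -0.1]
opening: 0.006
```

Run:
```python
from h import *
pair('p3a')
```

Call:
arm_command:
  deltas:
    - [[1,0,0,0.01,0],[1,0,0,0,0],[1,0,0,0,0]]

```text
t: 5.62
eef_pos: [620.6, -44.0, 81.1]
tcp_rot: [3.131, -0.034, 0.332]
ft_force: [-0.6, -0.4, 0.1]
opening: 0.006
```

Run:
```python
from h import *
pair('p3b')
a=cv2.imread('pics/p3a.png');b=cv2.imread('pics/p3b.png');cv2.imwrite('pics/p3.png',cv2.resize(np.vstack([a,b]),None,fx=.8,fy=.8))
```

```text
(no output)
```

View pics/p3.png

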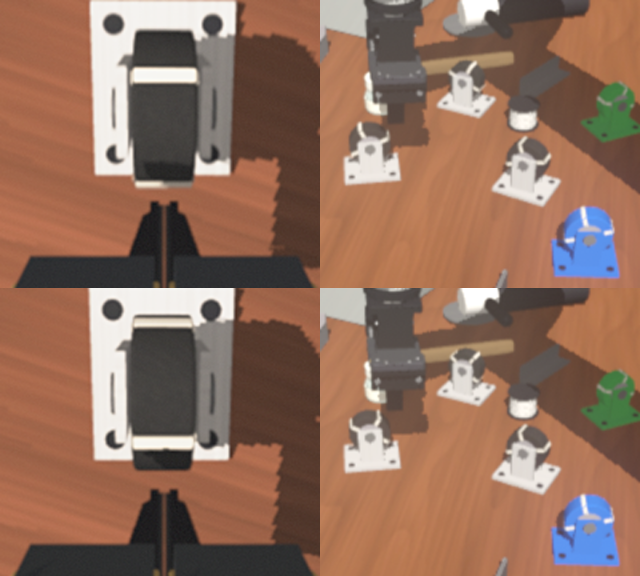

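Call:
arm_command:
  deltas:
    - [[1,0,0,0.35,0],[1,-0.3,0.03,0.05,-0.15],[1,-0.33,0.03,0,-0.15],[1,-0.33,0.03,0,-0.15],[1,-0.33,0.02,0,-0.15],[1,-0.33,0.02,0,-0.15],[1,-0.25,0.02,0,-0.05],[1,-0.1,0,0,0],[1,0,0,0,0]]

```text
t: 6.47
eef_pos: [416.8, -27.2, 121.3]
tcp_rot: [3.131, -0.036, -0.326]
ft_force: [0.1, -0.0, 0.1]
opening: 0.007
```

Call:
arm_command:
  deltas:
    - [[1,0,-0.02,-0.25,0.03],[1,0,0,-0.12,0],[1,0,0,-0.02,0],[1,0,0,-0.02,0],[1,0,0,0,0]]

```text
t: 6.88
eef_pos: [421.4, -29.7, 80.2]
tcp_rot: [3.132, -0.042, -0.299]
ft_force: [-0.1, -0.3, -0.5]
opening: -0.0
```

Run:
```python
from h import *
pair('p4z',(220,100,420,400))
```

```text
(no output)
```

View pics/p4z.png

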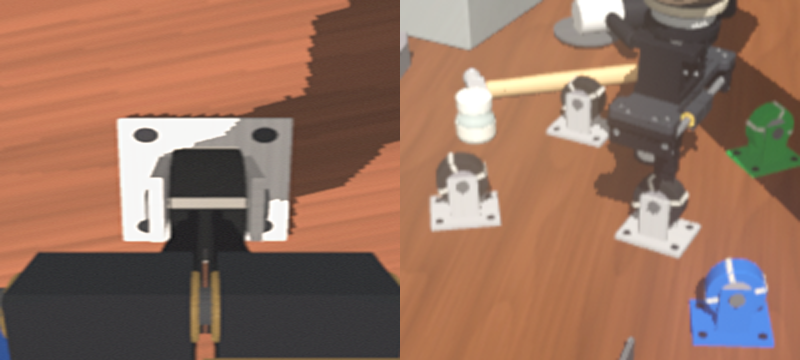

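Call:
arm_command:
  deltas:
    - [[1,-0.06,0.01,0,0],[1,0,0,-0.025,0],[1,0,0,-0.02,0],[1,0,0,-0.02,0]]

```text
t: 7.32
eef_pos: [417.4, -29.0, 77.0]
tcp_rot: [3.132, -0.051, -0.299]
ft_force: [-5.2, -0.5, 60.6]
opening: -0.0
```

Call:
arm_command:
  deltas:
    - [[1,0,0,0.01,0]]

```text
t: 7.4
eef_pos: [418.1, -29.3, 78.8]
tcp_rot: [3.132, -0.054, -0.299]
ft_force: [0.4, 0.1, -0.6]
opening: 0.005
```

Call:
arm_command:
  deltas:
    - [[1,0,0,-0.01,0]]

```text
t: 7.48
eef_pos: [418.6, -29.4, 78.4]
tcp_rot: [3.132, -0.056, -0.299]
ft_force: [-0.4, -0.7, 0.8]
opening: 0.002
```

Call:
arm_command:
  deltas:
    - [[1,-0.02,0,-0.012,0]]

```text
t: 7.57
eef_pos: [417.3, -29.5, 77.6]
tcp_rot: [3.133, -0.057, -0.299]
ft_force: [2.1, 5.7, 16.0]
opening: 0.003
```

Call:
arm_command:
  deltas:
    - [[1,0.08,-0.025,-0.006,0],[1,0.08,-0.025,-0.006,0]]

```text
t: 7.73
eef_pos: [433.4, -34.2, 78.2]
tcp_rot: [3.133, -0.061, -0.299]
ft_force: [-1.2, -1.0, 24.2]
opening: 0.005
```

Call:
arm_command:
  deltas:
    - [[1,0.08,-0.025,-0.006,0],[1,0.08,-0.025,0,0],[1,0.08,-0.025,0.2,0]]

```text
t: 7.98
eef_pos: [457.2, -41.8, 96.2]
tcp_rot: [3.133, -0.058, -0.299]
ft_force: [0.8, -0.3, -0.5]
opening: 0.0
```

Run:
```python
from h import *
pair('p5a',(220,100,420,400))
```

```text
(no output)
```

View pics/p5a.png

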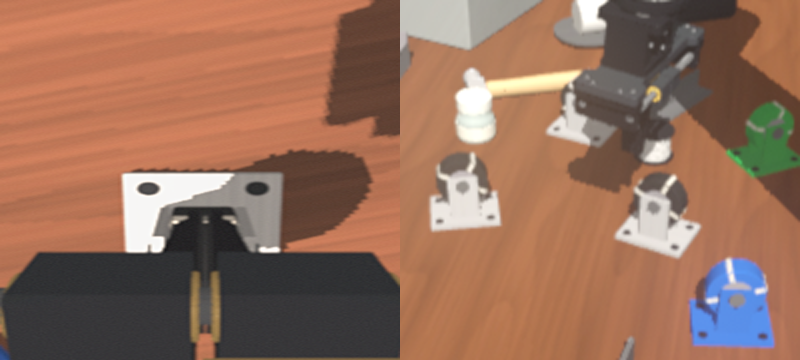

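Lift, then compare the third wheel's side views for rotation and coasting.

Call:
arm_command:
  deltas:
    - [[1,0.1,0,0.2,0],[1,0.1,0,0.1,0],[0,0,0,0,0]]

```text
t: 8.33
eef_pos: [478.6, -42.1, 128.5]
tcp_rot: [3.133, -0.063, -0.299]
ft_force: [-1.1, 0.1, -0.8]
opening: 0.038
```

Run:
```python
from h import *
pair('p5b')
L=[cv2.resize(cv2.imread(f'pics/{f}.png')[195:255,320:380],(260,260),interpolation=2) for f in ('side1','p5as','p5bs')]
cv2.imwrite('pics/p5cmp.png',np.hstack(L))
L=[cv2.resize(cv2.imread(f'pics/{f}.png')[190:240,225:280],(260,260),interpolation=2) for f in ('side1','p5as','p5bs')]
cv2.imwrite('pics/p5cmp2.png',np.hstack(L))
```

```text
(no output)
```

View pics/p5cmp.png

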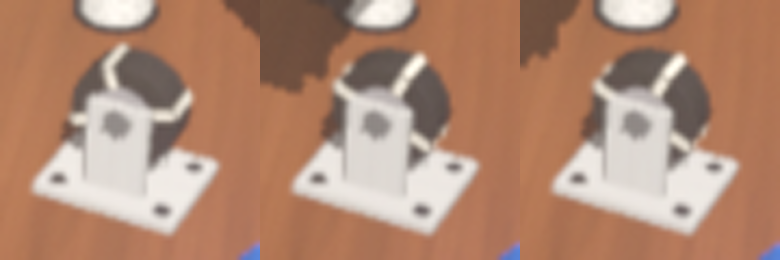

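View pics/p5cmp2.png

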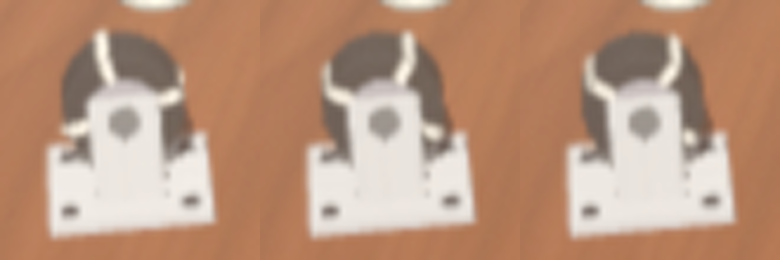

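Call:
arm_command:
  deltas:
    - [[0,-0.2,0.04,0,0],[0,-0.2,0.04,0,0],[0,-0.16,0.03,0,0],[0,0,0,0,0],[0,0,0,0,0],[0,0,0,0,0],[0,0,0,0,0],[0,0,0,0,0],[0,0,0,0,0],[0,0,0,0,0]]

```text
t: 9.27
eef_pos: [415.1, -30.1, 120.4]
tcp_rot: [3.132, -0.05, -0.299]
ft_force: [-0.8, 0.1, 0.7]
opening: 0.8
```

Run:
```python
from h import *
pair('p6',(120,100,520,400))
```

```text
(no output)
```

View pics/p6.png

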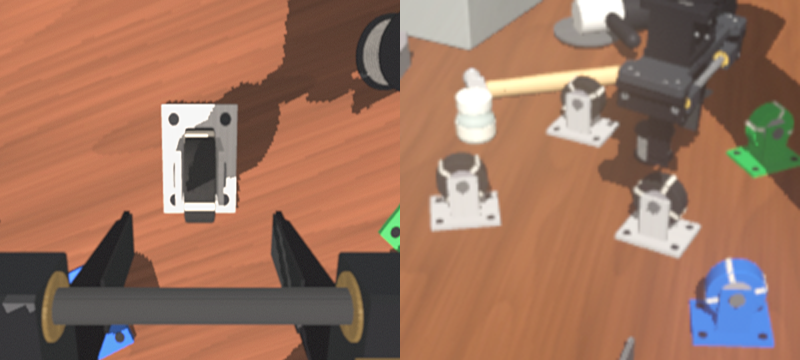

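Call:
arm_command:
  deltas:
    - [[0,0.08,0,-0.25,0],[0,0,0,-0.25,0],[0,0,0,-0.25,0],[0,0,0,-0.1,0],[0,0,0,0,0]]

```text
t: 9.78
eef_pos: [425.5, -30.5, 33.7]
tcp_rot: [3.133, -0.057, -0.299]
ft_force: [0.6, 0.3, 0.6]
opening: 0.994
```

Call:
arm_command:
  deltas:
    - [[0,0,0,-0.07,0],[1,0,0,0,0],[1,0,0,0,0],[1,0,0,0,0],[1,0,0,0,0],[1,0,0,0,0],[1,0,0,0,0],[1,0,0,0,0],[1,0,0,0,0],[1,0,0,0,0]]

```text
t: 10.62
eef_pos: [427.3, -30.8, 29.4]
tcp_rot: [3.133, -0.063, -0.299]
ft_force: [0.1, -0.0, 0.2]
opening: 0.428
```

Call:
arm_command:
  deltas:
    - [[1,0,0,0,0],[1,0,0,0,0],[1,0,0,0,0]]

```text
t: 10.87
eef_pos: [427.3, -30.9, 29.5]
tcp_rot: [3.133, -0.063, -0.299]
ft_force: [0.1, 1.0, 0.4]
opening: 0.368
```

Call:
arm_command:
  deltas:
    - [[1,0,0,0.3,0],[1,0,0,0.3,0],[1,0.1,0.2,0,0.05],[1,0.17,0.34,0,0.05],[1,0.17,0.34,0,0.05],[1,0.17,0.34,0,0.05],[1,0.17,0.34,0,0.05],[1,0.17,0.34,0,0],[1,0.17,0.34,0,0],[1,0.17,0.34,0,0],[1,0.1,0.1,0,0],[1,0,0,0,0]]

```text
t: 11.87
eef_pos: [564.6, 251.7, 86.4]
tcp_rot: [3.131, -0.047, -0.097]
ft_force: [-0.6, -0.5, -4.8]
opening: 0.363
```

Run:
```python
from h import *
s=snap('side','s7.png'); c=snap('top','t7.png')
a=cv2.resize(s['frame'][180:400,100:400],(400,293),interpolation=2);b=cv2.resize(c['frame'][100:300,150:430],(400,286),interpolation=2)
cv2.imwrite('pics/c7.png',np.hstack([a[:286],b])[:,:,::-1])
```

```text
(no output)
```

View pics/c7.png

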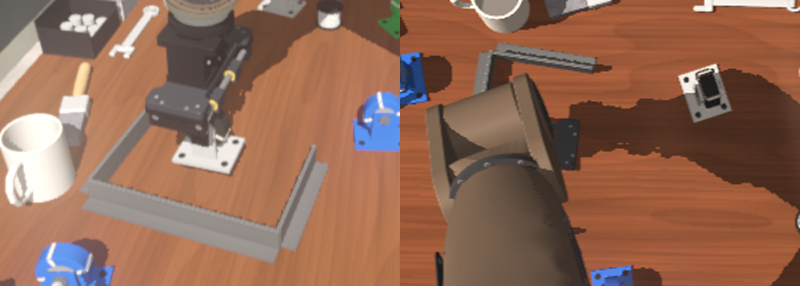

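Call:
arm_command:
  deltas:
    - [[1,0,0,-0.25,0],[1,0,0,-0.2,0],[1,0,0,-0.05,0],[1,0,0,0,0],[1,0,0,0,0]]

```text
t: 12.38
eef_pos: [559.5, 244.0, 34.8]
tcp_rot: [3.128, -0.041, -0.102]
ft_force: [1.0, 0.1, -5.5]
opening: 0.365
```

Call:
arm_command:
  deltas:
    - [[1,0.02,0.1,0,0],[1,0,0,-0.03,0],[1,0,0,-0.01,0],[1,0,0,0,0]]

```text
t: 12.72
eef_pos: [562.6, 254.1, 33.7]
tcp_rot: [3.129, -0.044, -0.104]
ft_force: [0.0, -0.9, -4.3]
opening: 0.364
```

Call:
arm_command:
  deltas:
    - [[1,0,0,-0.03,0],[1,0,0,0,0]]

```text
t: 12.88
eef_pos: [562.8, 254.3, 31.3]
tcp_rot: [3.129, -0.045, -0.103]
ft_force: [-0.2, -0.4, -5.7]
opening: 0.364
```

Call:
arm_command:
  deltas:
    - [[1,0,0,-0.025,0],[1,0,0,0,0]]

```text
t: 13.05
eef_pos: [563.0, 254.4, 29.7]
tcp_rot: [3.13, -0.046, -0.103]
ft_force: [0.1, 0.4, -5.0]
opening: 0.364
```

Call:
arm_command:
  deltas:
    - [[1,0,0,-0.012,0],[1,0,0,0,0]]

```text
t: 13.22
eef_pos: [563.1, 254.3, 29.6]
tcp_rot: [3.13, -0.047, -0.103]
ft_force: [1.2, 0.0, -5.6]
opening: 0.367
```

Call:
arm_command:
  deltas:
    - [[0.3,0,0,0,0],[0.3,0,0,0,0],[0.3,0,0,0,0],[0.3,0,0,0,0],[0.3,0,0,0,0],[0.3,0,0,0,0],[0.3,0,0,0.2,0],[0.3,0,0,0.4,0],[0.3,0,0,0.4,0],[0.3,0,-0.1,0.3,0],[0.3,-0.1,-0.3,0,0],[0.3,-0.1,-0.35,0,0]]

```text
t: 14.22
eef_pos: [543.6, 181.7, 164.2]
tcp_rot: [3.131, -0.049, -0.098]
ft_force: [1.3, -0.5, -0.5]
opening: 0.702
```

Call:
arm_command:
  deltas:
    - [[0.3,-0.1,-0.35,0.1,0],[0.3,-0.1,-0.35,0,0],[0.3,0,-0.35,0,0],[0.3,0,-0.35,0,0],[0.3,0,-0.35,0,0],[0.3,0,-0.35,0,0],[0.3,0,-0.35,0,0],[0.3,0,-0.35,0,0],[0.3,0,-0.35,0,0],[0.3,0,-0.35,0,0],[0.3,0,0,0,0]]

```text
t: 15.13
eef_pos: [518.5, -188.0, 178.4]
tcp_rot: [3.129, -0.057, -0.097]
ft_force: [-1.2, -0.2, 0.0]
opening: 0.705
```

Run:
```python
from h import *
s=snap('side','s8.png'); c=snap('top','t8.png')
a=cv2.resize(s['frame'][120:380,100:400],(400,346),interpolation=2);b=cv2.resize(c['frame'][100:320,150:530],(400,232),interpolation=2)
cv2.imwrite('pics/c8.png',np.hstack([a[:346],np.vstack([b,np.zeros((114,400,3),np.uint8)])])[:,:,::-1])
hsv=cv2.cvtColor(c['frame'],cv2.COLOR_RGB2HSV)
m=((hsv[...,1]<45)&(hsv[...,2]>125)).astype(np.uint8)
m=cv2.morphologyEx(m,cv2.MORPH_CLOSE,np.ones((9,9)))
n,l,st,ce=cv2.connectedComponentsWithStats(m)
for i in range(1,n):
    if st[i,4]<300 or not(200<ce[i][0]<480 and 130<ce[i][1]<300): continue
    r=cv2.minAreaRect(cv2.findContours((l==i).astype(np.uint8),0,2)[0][0])
    print(st[i,4],np.round(r[0],1),np.round(r[1],1),np.round(ray(c,*r[0],5)))
```

```text
1492 [235.4 201.3] [ 80.  133.3] [568. 262.   5.]
493 [443.5 148. ] [24. 25.] [ 696. -217.    5.]
695 [363.1 164.6] [34.2 27.5] [655. -31.   5.]
757 [238.7 205. ] [27.9 34.7] [559. 254.   5.]
```

View pics/c8.png

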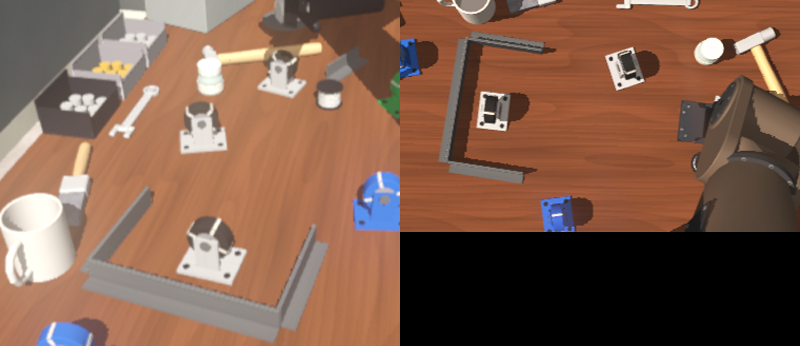

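```bash
python3 -c "
from h import *
print(env.job_done(), env.state()['t'])"
```

```text
the job is handed in; nothing more can be done
the job is handed in; nothing more can be done
```

I spun all three grey casters. The one that started near (424, -31) mm binds, so I put it in the reject bay and handed the job in at about 15 s.

- **Wheel tests:** the wheels at (551, -253) and (655, -31) kept coasting between pictures. The third turned by an estimated 0.7 rad, then stopped at once. I judged these turns from the chalk lines in the pictures, not from a direct angle reading.
- **Placing:** the binding caster stands flat at about (559, 254) mm. The bay centre is about (567, 250) by the top camera, so it is well inside.
- **Left in place:** one good caster measured unmoved at (655, -31). I checked the other only by eye in the last side view, where it stands upright in its place. The jar and the reel of wire are upright, and the arm is clear at about 178 mm.

**Problems:**
- While I pressed the fingertips on the binding wheel, the wrist force briefly read 61 N. That is under the 120 N wrist limit, and the contact was by the fingers, not the gripper's body. I backed off and repeated the brush at about 16–24 N.
- The tool's pitch drifted by about 0.05 rad over the run. It did not affect the placing.
- My rough side-camera picks of the bay corners gave y values about 12–23 mm larger than the top camera's, and I relied mainly on the top camera.

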